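Fold the steam rack's handle away and lift out the brown egg with the tongs

ROBOT

A 6-joint arm with a two-finger parallel gripper is mounted at the origin on the work surface. World frame = base frame: x ahead of the robot, y to its left, z up, the work surface at z = 0. Lengths are in mm, angles in rad, forces in N, time in s.
With the tool pointing down it reaches from about 325 to 775 mm from the base axis. Payload 5.5 kg.
Tool frame: the origin (TCP) lies where the fingers leave the gripper's body, on its centre line; the fingertips stand 73 mm ahead of it and the grasp point (between the pads) lies 54 mm ahead of it; z points along the fingers, y is the line along which they close (so a half turn about z gives the same grasp; the last joint's range is limited). The gripper opens to 85 mm and grips with 20 to 120 N. Pads are 22 mm wide; open, the fingers measure 114 mm over their backs; the gripper's body (76 mm by 85 mm) begins 54 mm behind the grasp point. The pads swing forward as they close: fully open they stand 13 mm farther back than shut.
Start: joints at [-1.288, 0.091, 1.231, -0, 1.82, -0.057], TCP at [199.979, -565.708, 303.875] pointing down, gripper open.
Joint ranges: [-2.87, 2.87], [-0.86, 2.18], [0.17, 2.46], [-1.51, 4.65], [0.06, 2.69], [-2.65, 2.65]. Speed limits (rad/s): [2.57, 2.57, 3.01, 3.14, 3.14, 3.14].

INTERFACE

Orientations are given as a unit quaternion [w, x, y, z].
In Python, from plant import env, get_image, camera_params gives the robot as it stands.
- The arm moves only by the tool arm_command, never from a script. Its argument "increments" is a list that holds one entry, the list of rows, each a list of 5 numbers: the shift along the tool's x, y, z in cm, then the turn about the tool's z in rad, then the finger opening in cm, from 0 to 8.54. In form: [[[dx, dy, dz, yaw, jaw], ...]]. A call has 1 to 10 rows; each row shifts and turns the commanded pose from where the row before left it, along the tool's axes as they then stand; what a row does not reach is not made up. A row lasts 1/8 s, in which the tool goes at most 62.5 mm and 10.7 degrees, less where a joint would pass 70% of its speed; a pose out of reach is approached as far as the arm can. A call with a gripper value outside its range is refused whole. The fingers move at their own pace and stop on an object; "squeeze" is the grip in N (left out, the last holds). Time passes only in rows, so rows that do not move let the fingers close. It gives the time, the measured TCP pose, the force, the opening and the grip force at its end, in the units of the state.
- env.state(): the state, without advancing time (a new reading comes with each control period).
- get_image(name): name is "scene" or "side" or "wrist"; returns (picture, depth): 420x560x3 uint8, blue, green, red; 420x560 float32, mm along the optical axis (not along the pixel's ray), 0 where there is no reading.
- camera_params(name): a dict with "fov_y" (degrees; the focal length in pixels is half the picture's height over the tangent of half this angle, whatever the lens; pixels are square), "cx", "cy" (the principal point, pixels), "k1" (the pictures are not rectified: a ray, as slopes to the right and down, at radius r is drawn at 1 + k1 r^2 times it, then the intrinsics apply), "R" (3x3) and "t" (3): a world point X has camera coordinates R X + t. Camera axes: x right, y down, z forward; pixel columns grow to the right and rows downward; lengths in mm; the calibration is good to about 2 mm. A picture is of the moment at which its call begins: read the wrist's pose just before it. camera_params takes no time and is no camera call; for the wrist camera it gives the pose at the moment of the call.
- env.sign_off(): hands the job in; it is judged then, once.
The state is a dict: "time": time; "joint_positions": joint angles; "qvel": joint speeds; "joint_efforts": joint torques, N m; "eef_pos": TCP position; "eef_rot": TCP orientation; "ft_force": force on the tool from outside, world axes, zero at the start; "wrist_torque": the same for the moment, N m; "width": finger opening in mm; "finger_force": force on a finger pad.
Only numpy, scipy, OpenCV 4.12 (cv2) and the standard library are available. Lean on these libraries where they do the work, as an engineer would, in place of code of your own. Each camera call takes 0.05 s, during which the arm holds its last target. There are 200 camera calls.

TASK

The eggs have just come out of the pressure cooker on their steam rack. First swing the rack's carry handle all the way down to its left side until it snaps home, so it is out of the way; then pick up the tongs, squeeze them on the brown egg, lift it out and finish holding it still in the tongs about 10 cm clear above the rack. Touch the eggs with the tongs only, leave the two white eggs in their rings, and do not disturb the other things on the counter.

Things in the scene. Friction and masses are not known exactly. Their poses are not given: they have to be found in the camera images.
- rack: Round steel wire steam rack, 182 mm wide, standing firmly on a dark silicone mat. Origin: on the counter under its centre, z up, +y to the robot's left, turned up to 0.45 rad. Wire deck 45 mm up (top 48 mm). Six wire rings for eggs, 56 mm from the centre; eggs stand at 30, 150 and 270 degrees from x towards y. Pivot ears of the handle at x = +-97 mm, to 52 mm up.
- handle (a joint): Carry handle of the rack, an arch of 6 mm wire. 0 = upright; grows as it swings to the rack's +y side (left); 1.57 = home, lying level beside the deck on its end stop. Starts at 0 to 0.6 and stays put by friction; about 2 N at its grip move it. Beyond about 1.0 its weight and an over-centre spring swing it home and hold it there. It may be pushed, pressed or pinched.
- handle_grip (a point): Middle of the handle's black sleeve, a round bar 14 mm thick and 70 mm long, parallel to the rack's x axis, 102 mm from the pivot axis: 147 mm above the counter when upright, 45 mm above the counter and 102 mm towards the rack's +y side when home.
- handle_pivot (a point): Point on the handle's pivot axis at the centre of the rack, 45 mm above the counter; its x axis is the pivot axis, its y axis points to the side to which the handle folds.
- tongs: Steel spring tongs, 240 mm long, 20 mm high, 130 g, red grips and heads, lying flat. Origin: underside of the heel pivot; x along the middle line to the heads, y across, z up; balanced about 118 mm from the heel. Both jaws swing together in the xy plane, sprung open with about 8 N at each hand grip (11 N when closed on the egg): squeeze with 25 to 40 N.
- tongs_grip (a point): Midway between the red hand grips, 115 mm from the heel, 10 mm above the underside; squeeze here, across the tongs. The grips reach 30 mm either way along the tongs; their outer faces are 60 mm apart when open and 43 mm when closed on the egg. Squeezed to 52 to 54 mm (faces parallel) the tongs can be lifted and carried part open.
- tongs_tip (a point): Midway between the heads, where the egg's middle belongs: 225 mm from the heel, 110 mm beyond tongs_grip, 10 mm above the underside. Heads: 20 mm high, 36 mm long (half of it beyond this point), each an upright V that centres the egg, 81 mm apart inside when open (65 mm at their edges); with the hand grips at 54 mm, 69 (53) mm and 82 mm over their backs.
- jaw_left: Left (+y) jaw of the tongs with its head; origin at its hinge at the heel, 9 mm left of the middle line and 10 mm up. x runs along the jaw, which is spread 0.15 rad when open and 0.073 rad on the egg.
- jaw_right: Right (-y) jaw of the tongs, mirror image of the left.
- egg_brown: The brown egg, hard-boiled and firm, 44 mm thick, 56 mm tall, 58 g, standing blunt end down in a ring of the rack. Origin: centre of its lower end when upright (about 41 mm above the counter).
- egg_brown_center (a point): Centre of the brown egg's widest girth (44 mm), 22 mm above its lower end; about 63 mm above the counter while it stands in its ring. The egg's top is 35 mm higher.
- egg_white_a: A white egg of the same size in another ring; it stays there. Origin: centre of its lower end.
- egg_white_b: The other white egg of the same size; it stays in its ring. Origin: centre of its lower end.
- bowl: White bowl, 130 mm wide, 55 mm high; origin under its centre. Leave alone.
- tin: Tin can, 75 mm wide, 110 mm high; origin under its centre. Leave alone.
- jar: Amber jar with red cap, 60 mm wide, 85 mm high; origin under its centre. Leave alone.
- sauce: Red sauce bottle with yellow cap, 60 mm wide, 190 mm high; origin under its centre. Leave alone.
- cups: Upturned stack of paper cups with a green band, 90 mm wide, 105 mm high; origin under its centre. Leave alone.
- timer: White kitchen timer lying flat, 62 x 70 x 24 mm; origin under its centre. Leave alone.
Mind the look-alikes: they are no part of the job. Leave any blue or yellow look-alike of the egg_brown alone.

How it is judged:
By the outcome, as a careful person would: the job done as asked, in the order asked, and still so for the second after the job is handed in, while the arm keeps its last pose, push and grip.
It also fails if it takes over 67 s, if anything falls off the work surface, if the arm or the gripper's body presses on something with over 40 N, if the wrist force passes 120 N, or if a joint passes its speed limit or range.

## Working session

There is one attempt and no reset: what is moved stays moved. The work goes in short steps, Python scripts to look and compute and a tool call to move; the robot and the scene stay as the last step left them, time stands still between calls to the robot, and variables do not carry over. Pictures are saved under pics/ and viewed, at most 10 in all, crops included, and the job is handed in when it is done.

Besides the shell and the picture viewer there is one more tool, called after "Emit:" by a JSON object that holds its "name" and its "arguments", one argument or row to a line. arm_command: Moves the arm, as the interface text tells. Its arguments: {"type":"object","properties":{"increments":{"type":"array","items":{"type":"array","items":{"type":"array","items":{"type":"number"}}}},"squeeze":{"type":"number"}},"required":["increments"]}

```bash
mkdir -p pics && cat > h.py <<'E'
import numpy as np, cv2
from plant import env, get_image, camera_params
from scipy.spatial.transform import Rotation as Ro
def grab(n):
    p=camera_params(n); im,d=get_image(n); return im,d,p
def K(p): 
    f=210/np.tan(np.radians(p['fov_y'])/2); return f
def ray(p,uv):
    f=K(p); M=np.array([[f,0,p['cx']],[0,f,p['cy']],[0,0,1.]])
    s=cv2.undistortPoints(np.array(uv,float).reshape(-1,1,2),M,np.array([p['k1'],0,0,0.])).reshape(-1,2)
    R=np.array(p['R']);t=np.array(p['t'])
    d=np.c_[s,np.ones(len(s))]@R; return -R.T@t,d
def onplane(p,uv,z):
    o,d=ray(p,uv); return o+d*((z-o[2])/d[:,2])[:,None]
def deproj(p,uv,dep):
    o,d=ray(p,uv); return o+d*np.array(dep).reshape(-1,1)
def proj(p,X):
    f=K(p); M=np.array([[f,0,p['cx']],[0,f,p['cy']],[0,0,1.]])
    R=np.array(p['R']);t=np.array(p['t'])
    return cv2.projectPoints(np.array(X,float).reshape(-1,1,3),cv2.Rodrigues(R)[0],t,M,np.array([p['k1'],0,0,0.]))[0].reshape(-1,2)
def cloud(p,d):
    v,u=np.nonzero(d>0); return np.c_[u,v],deproj(p,np.c_[u,v],d[v,u])
E
python3 - <<'E'
from h import *
s=env.state();print({k:np.round(v,3) for k,v in s.items()})
for n in ['scene','side']:
    im,d,p=grab(n);cv2.imwrite(f'pics/{n}0.png',im);np.savez(f'{n}0.npz',im=im,d=d)
    print(n,p,(d>0).mean())
E
```

```text
{'time': np.float64(0.0), 'joint_positions': array([-1.288,  0.092,  1.232,  0.   ,  1.82 , -0.057]), 'qvel': array([-0.   ,  0.001,  0.001, -0.   ,  0.001,  0.001]), 'joint_efforts': array([-0.0000e+00, -4.5872e+01, -4.1802e+01,  0.0000e+00,  1.1000e-02,
       -0.0000e+00]), 'eef_pos': array([ 199.938, -565.55 ,  302.724]), 'eef_rot': array([-0.001,  0.986,  0.169, -0.   ]), 'ft_force': array([ 0.094, -0.375,  0.558]), 'wrist_torque': array([-0.01 , -0.029, -0.024]), 'finger_force': np.float64(0.0), 'width': np.float64(85.222)}
scene {'fov_y': 45.082420298747365, 'cx': 280.67534741340774, 'cy': 200.91788878355422, 'k1': -0.18479498871433245, 'R': array([[ 0.54183878,  0.84039607, -0.01204919],
       [ 0.72190735, -0.47269007, -0.50538487],
       [-0.43041899,  0.26513873, -0.86280991]]), 't': array([-300.23055087, -343.32674243, 1599.16966034])} 0.996109693877551
side {'fov_y': 45.39093149313533, 'cx': 279.585008480037, 'cy': 205.3637189204927, 'k1': -0.11005619554455072, 'R': array([[-0.98708822, -0.15969105, -0.01247487],
       [-0.09003464,  0.61756359, -0.78135074],
       [ 0.13247874, -0.77013894, -0.62396747]]), 't': array([ 550.8652591 ,  109.44002346, 1294.08511335])} 0.9962244897959184
```

View pics/scene0.png

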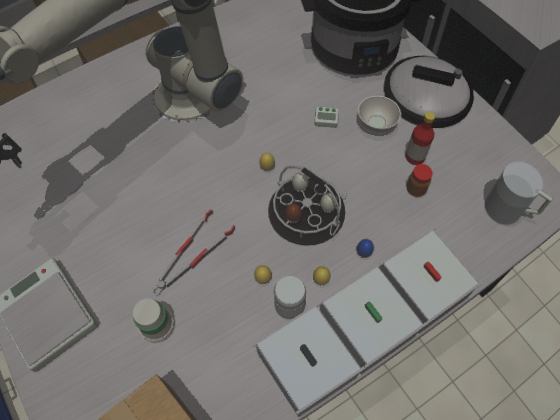

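View pics/side0.png

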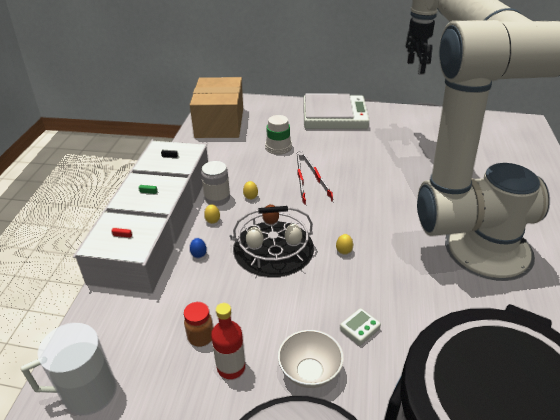

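Scene: brown egg at (293,212), white eggs at (300,183) and (327,204), rack centre about (307,207), and the handle's black sleeve near (314,183). The tongs' heel is at (160,287) and their heads at (208,213) and (230,231). Side: brown egg at (270,214), behind the sleeve (273,210). Look-alikes in scene: yellow at (267,161), (263,273) and (321,275), blue at (366,247). Only the egg at (293,212) is brown and sits in a rack ring.

```bash
cat > m1.py <<'E'
from h import *
for n in ['scene','side']:
    z=np.load(n+'0.npz');im,d=z['im'],z['d'];p=camera_params(n)
    uv,X=cloud(p,d); c=im[uv[:,1],uv[:,0]].astype(int); hsv=cv2.cvtColor(im,cv2.COLOR_BGR2HSV)[uv[:,1],uv[:,0]].astype(int)
    W=(abs(X[:,0]-500)<350)&(abs(X[:,1])<450)
    H,S,V=hsv.T
    def rep(name,m,hmin=2):
        mask=np.zeros(d.shape,np.uint8);mask[uv[m,1],uv[m,0]]=1
        k,l,st,ce=cv2.connectedComponentsWithStats(mask,connectivity=8)
        li=l[uv[:,1],uv[:,0]]
        for i in range(1,k):
            if st[i,4]>=12:
                q=X[li==i];print(n,name,ce[i].round(1),st[i,4],'mean',q.mean(0).round(0),'zmax',np.percentile(q[:,2],[5,95]).round(0))
    rep('red',W&((H<6)|(H>172))&(S>150)&(V>60)&(X[:,2]<40)&(X[:,2]>-5))
    rep('brown',W&(H<15)&(S>80)&(S<220)&(V>30)&(X[:,2]>45)&(X[:,2]<110))
    rep('yellow',W&(H>17)&(H<30)&(S>150)&(V>80))
    rep('blue',W&(H>105)&(H<130)&(S>150)&(V>60))
    rep('mat',W&(V<50)&(X[:,2]<15)&(X[:,2]>-5))
    rep('sleeve',W&(V<60)&(X[:,2]>80)&(X[:,2]<170))
    rep('white',W&(V>120)&(S<60)&(X[:,2]>58)&(X[:,2]<103))
E
python3 m1.py; python3 - <<'E'
import cv2
a=cv2.imread('pics/scene0.png')[150:255,235:375];b=cv2.imread('pics/scene0.png')[200:300,145:245]
cv2.imwrite('pics/c1.png',__import__('numpy').hstack([cv2.resize(a,(480,360),interpolation=2),cv2.resize(b,(320,360),interpolation=2)]))
E
```

```text
scene red [184.5 244.5] 26 mean [ 482. -252.   20.] zmax [17. 23.]
scene red [196.7 258.2] 32 mean [ 534. -243.   19.] zmax [15. 23.]
scene brown [419.6 142. ] 84 mean [600. 426. 100.] zmax [ 90. 109.]
scene brown [420.8 176.4] 439 mean [679. 369.  75.] zmax [50. 88.]
scene brown [293.2 211.3] 196 mean [585.  19.  86.] zmax [69. 97.]
scene mat [310.1 188.3] 134 mean [512. 125.   5.] zmax [1. 8.]
scene mat [291.4 191.3] 194 mean [491.  76.   5.] zmax [0. 9.]
scene mat [320.2 188.7] 57 mean [528. 148.   4.] zmax [-0.  8.]
scene mat [332.9 190.4] 22 mean [552. 174.   5.] zmax [ 1. 10.]
scene mat [286.3 198.7] 59 mean [503.  51.   4.] zmax [1. 8.]
scene mat [316.7 198.5] 58 mean [549. 121.   5.] zmax [1. 8.]
scene mat [280.9 209.6] 133 mean [524.  20.   5.] zmax [1. 9.]
scene mat [341.4 214.6] 91 mean [627. 148.   5.] zmax [1. 8.]
scene mat [297.7 232. ] 727 mean [606.  20.   5.] zmax [1. 9.]
scene mat [298.4 203.5] 22 mean [535.  70.   5.] zmax [1. 8.]
scene mat [323.7 214.7] 256 mean [601. 108.   5.] zmax [1. 9.]
scene mat [303.1 221. ] 252 mean [587.  51.   5.] zmax [-0.  9.]
scene ma
[... 1807 characters left out ...]
n [550. 136.   2.] zmax [-1.  5.]
side mat [263.4 248.6] 211 mean [586.  92.   2.] zmax [-1.  5.]
side mat [286.4 246.7] 205 mean [528.  76.   2.] zmax [-0.  5.]
side mat [275.1 249.5] 53 mean [555.  91.   3.] zmax [-1.  5.]
side sleeve [425.3 217.4] 326 mean [197.  82. 146.] zmax [114. 168.]
side sleeve [272.6 209.4] 151 mean [556. 104. 146.] zmax [141. 152.]
side white [276.5 120.1] 89 mean [ 633. -406.  101.] zmax [ 98. 103.]
side white [169.1 205.5] 1344 mean [834.  59. 100.] zmax [ 96. 102.]
side white [204.2 174.6] 15 mean [782. -77.  99.] zmax [ 95. 102.]
side white [293.3 230.9] 170 mean [506. 105.  85.] zmax [73. 95.]
side white [253.5 234.5] 190 mean [600. 131.  84.] zmax [72. 94.]
```

View pics/c1.png

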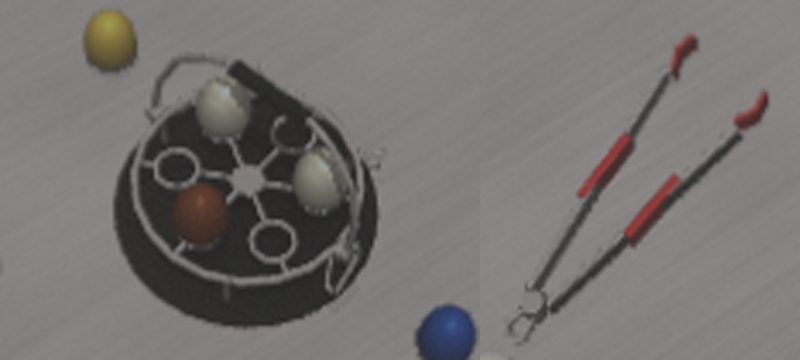

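Emit:
{"name": "arm_command", "arguments": {
  "increments": [
    [[2.5,-2,0,0,8.5],[3.5,-3,0,0,8.5],[3.5,-3,0,0,8.5],[3.5,-3,0,0,8.5],[3.5,-3,0,0,8.5],[3.5,-3,0,0,8.5],[3.5,-3,0,0,8.5],[3.5,-3,0,0,8.5],[2.5,-2,0,0,8.5],[0,0,0,0,8.5]]
  ]
}}

```text
time: 1.35
eef_pos: [395.5, -230.1, 303.5]
eef_rot: [-0.0, 0.985, 0.171, -0.0]
ft_force: [-0.5, -0.7, 0.5]
width: 85.0
finger_force: 0.0
```

```bash
python3 - <<'E'
from h import *
s=env.state();print(s['time'],s['eef_pos'],s['eef_rot'])
im,d,p=grab('wrist');cv2.imwrite('pics/w1.png',im);np.savez('w1.npz',im=im,d=d,**p)
o,dd=ray(p,[[280,210]]);print(o,dd,p['fov_y'],K(p),(d>0).mean())
E
```

```text
1.35 [ 395.4980796  -230.08182211  303.53993347] [-3.10512073e-04  9.85296333e-01  1.70853831e-01 -9.56354719e-05]
[ 471.31690355 -203.35580024  373.02223409] [[-0.30396824 -0.11544141 -0.94572259]] 63.11517480081701 341.91698751491754 0.9960416666666667
```

View pics/w1.png

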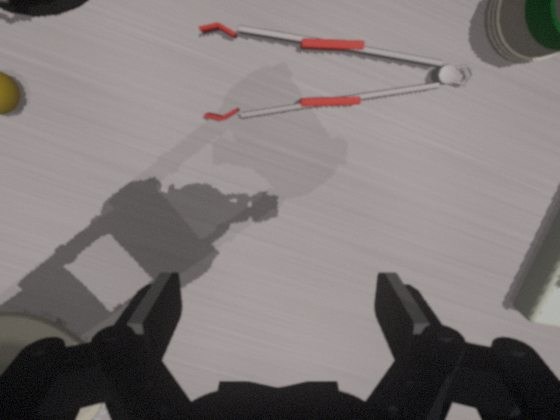

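The wrist view shows the tongs whole: grips at (333,44) and (330,101), heads at (218,28) and (222,115), heel at (450,75), with the cups at the top right.

```bash
python3 - <<'E'
from h import *
z=np.load('w1.npz');im,d=z['im'],z['d'];p={k:z[k].item() if z[k].ndim==0 else z[k] for k in ['fov_y','cx','cy','k1','R','t']}
def blobs(im,lo=10):
    hsv=cv2.cvtColor(im,cv2.COLOR_BGR2HSV).astype(int);H,S,V=[hsv[...,i] for i in range(3)]
    m=(((H<8)|(H>172))&(S>140)&(V>50)).astype(np.uint8)
    k,l,st,ce=cv2.connectedComponentsWithStats(m,connectivity=8)
    return m,l,st,ce
m,l,st,ce=blobs(im)
for i in range(1,len(st)):
    if st[i,4]>40:
        v,u=np.nonzero(l==i);X=deproj(p,np.c_[u,v],d[v,u]);print('W',ce[i].round(1),st[i,4],X.mean(0).round(1),np.percentile(X[:,2],[10,90]).round(0),'plane10',onplane(p,ce[i],10).round(1), 'plane18',onplane(p,ce[i],18).round(1))
z=np.load('scene0.npz');ps=camera_params('scene');m,l,st,ce2=blobs(z['im'])
for i in range(1,len(st)):
    c=ce2[i]
    if st[i,4]>8 and 150<c[0]<245 and 200<c[1]<280:
        # two-view height: best match ray intersection with wrist blobs
        o1,d1=ray(ps,c)
        for cw in ce[1:]:
            o2,d2=ray(p,cw);A=np.c_[d1[0],-d2[0]];s=np.linalg.lstsq(A,o2-o1,rcond=None)[0]
            P=o1+s[0]*d1[0];Q=o2+s[1]*d2[0]
            if np.linalg.norm(P-Q)<8:print('S',c.round(1),cw.round(1),((P+Q)/2).round(1),np.linalg.norm(P-Q).round(1))
print('heel',onplane(p,[[450,75]],20).round(1))
E
```

```text
W [216.8  28.3] 152 [ 507.2 -129.7   18.1] [15. 20.] plane10 [[ 508.  -128.1   10. ]] plane18 [[ 507.2 -129.7   18. ]]
W [330.5  44.1] 479 [ 530.1 -235.4   20.1] [18. 21.] plane10 [[ 531.7 -236.3   10. ]] plane18 [[ 530.4 -235.5   18. ]]
W [329.7 101. ] 378 [ 481.7 -254.    21.3] [19. 21.] plane10 [[ 482.  -255.6   10. ]] plane18 [[ 481.8 -254.5   18. ]]
W [220.3 115.2] 97 [ 432.2 -156.    19.4] [19. 20.] plane10 [[ 431.1 -154.8   10. ]] plane18 [[ 432.  -155.9   18. ]]
S [184.  244.9] [329.7 101. ] [ 481.9 -253.8   19.5] 1.1
S [197.4 257.5] [330.5  44.1] [ 530.7 -238.    13.4] 4.2
heel [[ 544.7 -355.6   20. ]]
```

Emit:
{"name": "arm_command", "arguments": {
  "increments": [
    [[1,0,0,-0.17,0],[1,0,0,-0.17,0],[1,0,0,-0.17,0],[1,0,0,-0.17,0],[1,0,0,-0.17,0],[1,0,0,-0.17,0],[1,0,0,-0.17,0],[1,0,0,-0.17,0],[1,0,0,-0.15,0],[0,0,0,0,0]]
  ]
}}

```text
time: 2.65
eef_pos: [437.1, -162.9, 303.7]
eef_rot: [-0.0, 0.603, 0.798, -0.0]
ft_force: [-0.2, -0.3, -0.2]
width: -0.3
finger_force: 0.0
```

Emit:
{"name": "arm_command", "arguments": {
  "increments": [
    [[2,2.5,0,0,0],[3,4,0,0,0],[3,4,0,0,0],[3,4,0,0,0],[2.5,3,0,0,0],[1,1.4,0,0,0],[0,0,0,0,0]]
  ]
}}

```text
time: 3.52
eef_pos: [579.6, 28.8, 303.2]
eef_rot: [-0.0, 0.602, 0.798, -0.001]
ft_force: [0.1, -1.1, -0.9]
width: -0.1
finger_force: 0.0
```

```bash
python3 - <<'E'
from h import *
s=env.state();print(s['time'],s['eef_pos'],s['eef_rot'])
im,d,p=grab('wrist');cv2.imwrite('pics/w2.png',im);np.savez('w2.npz',im=im,d=d,**p)
uv,X=cloud(p,d);hsv=cv2.cvtColor(im,cv2.COLOR_BGR2HSV)[uv[:,1],uv[:,0]].astype(int);H,S,V=hsv.T
near=np.linalg.norm(X[:,:2]-[564,80],axis=1)<130
def rep(n,m):
    mask=np.zeros(d.shape,np.uint8);mask[uv[m,1],uv[m,0]]=1
    k,l,st,ce=cv2.connectedComponentsWithStats(mask);li=l[uv[:,1],uv[:,0]]
    for i in range(1,k):
        if st[i,4]>150:
            q=X[(li==i)&m];print(n,ce[i].round(0),st[i,4],q.mean(0).round(1),np.percentile(q[:,2],[5,98]).round(0),end=' ')
            if n in('brown','white'):
                A=np.c_[2*q[:,:2],np.ones(len(q))]  # ellipsoid of revolution fit at given axis: use low band circle
                b=q[(q[:,2]>58)&(q[:,2]<75)]
                c=np.linalg.lstsq(np.c_[2*b[:,:2],np.ones(len(b))],(b[:,:2]**2).sum(1),rcond=None)[0] if len(b)>20 else None
                t=q[q[:,2]>q[:,2].max()-4];print('circ',c if c is None else (c[:2].round(1),np.sqrt(c[2]+c[0]**2+c[1]**2).round(1)),'top',t.mean(0).round(1),end='')
            if n=='sleeve':
                w=np.linalg.svd(q[:,:2]-q[:,:2].mean(0),full_matrices=False)[2][0];print('dir',np.arctan(w[1]/w[0]).round(3),end='')
            print()
rep('brown',near&(H<15)&(S>80)&(V>30)&(X[:,2]>45)&(X[:,2]<110))
rep('white',near&(V>90)&(S<70)&(X[:,2]>56)&(X[:,2]<103))
rep('sleeve',near&(V<70)&(X[:,2]>105)&(X[:,2]<165))
E
```

```text
3.525 [579.57328419  28.83256107 303.24795863] [-3.30520982e-04  6.02404825e-01  7.98190442e-01 -5.79548400e-04]
brown [275. 189.] 1725 [575.3  29.8  85.6] [68. 97.] circ (array([576.6,  24. ]), np.float64(20.9)) top [576.5  24.2  95.5]
white [216.  85.] 1386 [507.8  98.8  87.6] [72. 97.] circ (array([507.7,  93.1]), np.float64(20.1)) top [507.5  92.8  95.6]
white [334.  86.] 1424 [597.3 123.8  87.5] [72. 97.] circ (array([600.5, 118.3]), np.float64(20.8)) top [600.5 119.1  95.1]
sleeve [273. 107.] 2297 [555.8  97.3 150.1] [147. 152.] dir 0.272
```

View pics/w2.png

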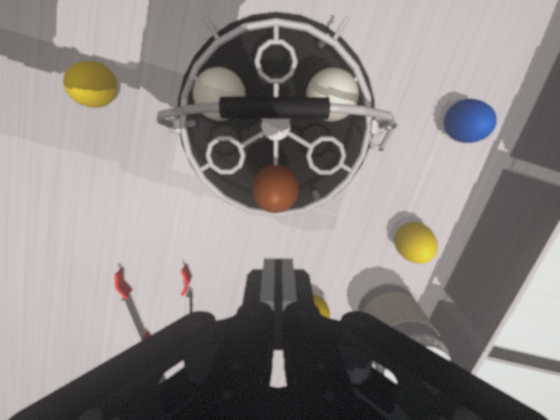

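Same brown egg, at (275,189) in the nearest ring. The sleeve is at (273,107), the whites at (216,85) and (334,86). The rack centre is at (561.6,78.5), turned 0.268 rad. Next I push the handle.

Emit:
{"name": "arm_command", "arguments": {
  "increments": [
    [[2.2,-0.2,1.5,0,0],[2.1,-0.2,3,0,0],[0,0,3,0,0],[0,0,2.5,0.01,0],[1.6,0,0.1,0,0],[1.6,0,0.2,0,0],[0.9,0,0.5,0,0],[0.9,0,0.5,0,0],[0.8,0,0.65,0,0],[0.7,0,0.65,0,0]]
  ]
}}

```text
time: 4.82
eef_pos: [546.1, 132.8, 177.4]
eef_rot: [-0.0, 0.606, 0.796, -0.0]
ft_force: [0.0, -0.2, 0.1]
width: -0.1
finger_force: 0.1
```

Emit:
{"name": "arm_command", "arguments": {
  "increments": [
    [[0.7,0,0.8,0,0],[0.6,0,0.8,0,0],[0.7,0,1,0,0],[1,0,0,0,0],[0,0,0,0,0]]
  ]
}}

```text
time: 5.45
eef_pos: [538.2, 161.9, 152.0]
eef_rot: [-0.0, 0.605, 0.796, 0.0]
ft_force: [0.3, -0.9, 0.5]
width: -0.1
finger_force: 0.0
```

```bash
cat > sl.py <<'E'
from h import *
C=np.array([561.6,78.5]);ry=np.array([-.265,.964])
for n in ['side','scene']:
    im,d,p=grab(n);cv2.imwrite(f'pics/{n}1.png',im);uv,X=cloud(p,d);V=im[uv[:,1],uv[:,0]].max(1)
    r=(X[:,:2]-C)@ry; x=(X[:,:2]-C)@[ry[1],-ry[0]]
    m=(V<70)&(abs(x)<40)&(r>60)&(r<125)&(X[:,2]>25)&(X[:,2]<160);print(n,m.sum(),r[m].mean(),np.percentile(X[m,2],[5,50,95]))
s=env.state();print(s['time'],s['ft_force'].round(1),s['eef_pos'])
E
python3 sl.py; python3 -c "
import cv2;cv2.imwrite('pics/c2.png',cv2.resize(cv2.imread('pics/side1.png')[170:290,200:360],(640,480)))"
```

```text
side 684 99.55486567892409 [ 42.59863196 127.64756609 154.92349895]
scene 354 81.62417031489623 [ 46.83557205 125.19851208 155.24623362]
5.55 [-0.5  0.3  0.2] [538.51470551 161.23857243 152.41575509]
```

View pics/c2.png

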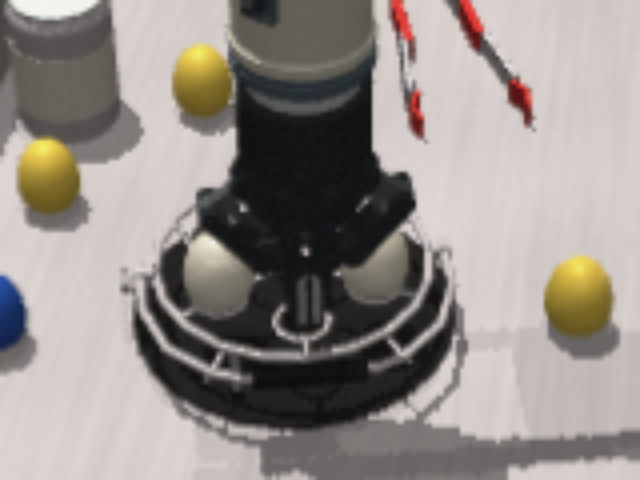

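The handle's sleeve now lies level beside the deck, at about (305,375) in the crop. I retract, confirm that it is home, and go to the tongs.

Emit:
{"name": "arm_command", "arguments": {
  "increments": [
    [[0,0,-4,0,0],[0,0,-5,0,0],[-2,-0.7,-5,0,8.5],[-4.8,-1.8,-1,0,8.5],[-5,-1.9,0,0,8.5],[-5,-1.9,0,0,8.5],[-5,-1.9,0,0,8.5],[-5,-1.9,0,-0.02,8.5],[-5,-1.9,0,-0.02,8.5],[-4,-1.2,0,-0.03,8.5]]
  ]
}}

```text
time: 6.8
eef_pos: [508.3, -221.7, 302.6]
eef_rot: [0.001, 0.578, 0.816, -0.0]
ft_force: [0.3, -0.3, 0.0]
width: 85.1
finger_force: 0.0
```

Emit:
{"name": "arm_command", "arguments": {
  "increments": [
    [[-2.5,-0.7,0,0,8.5],[0,0,0,0,8.5]]
  ]
}}

```text
time: 7.05
eef_pos: [510.2, -247.1, 301.8]
eef_rot: [-0.0, 0.579, 0.815, -0.0]
ft_force: [-0.3, 0.7, 0.1]
width: 84.9
finger_force: 0.0
```

```bash
python3 sl.py; python3 - <<'E'
from h import *
s=env.state();q=s['eef_rot'];th=2*np.arctan2(q[2],q[1]);tx=np.array([np.cos(th),np.sin(th)]);ty=np.array([tx[1],-tx[0]])
im,d,p=grab('wrist');cv2.imwrite('pics/w3.png',im)
hsv=cv2.cvtColor(im,cv2.COLOR_BGR2HSV).astype(int);H,S,V=[hsv[...,i] for i in range(3)]
m=(((H<8)|(H>172))&(S>140)&(V>50)).astype(np.uint8)
k,l,st,ce=cv2.connectedComponentsWithStats(m,connectivity=8)
for i in range(1,k):
    if st[i,4]>40:print(ce[i].round(1),st[i],onplane(p,ce[i],18).round(1))
g=np.array([506,-245.]);e=g-s['eef_pos'][:2];print(s['eef_pos'],th,'to go tool xy',e@tx,e@ty)
E
```

```text
side 188 106.2716306089751 [40.88958542 47.11087856 51.79712782]
scene 111 97.55153620571039 [42.68485493 50.40806203 55.01633799]
7.15 [ 0.5  0.  -0.7] [ 510.58088212 -245.03950908  302.11886406]
[233.   61.3] [229  44  12  37 148] [[ 432.3 -155.5   18. ]]
[315.6  61.4] [309  44  11  36 125] [[ 507.2 -129.3   18. ]]
[250.5 171.1] [247 145   8  55 319] [[ 481.5 -252.2   18. ]]
[299.6 171.1] [296 145   8  55 326] [[ 530.3 -235.2   18. ]]
[ 510.58088212 -245.03950908  302.11886406] 1.909217986278911 to go tool xy 1.5581149788342015 -4.307936827879037
```

View pics/w3.png

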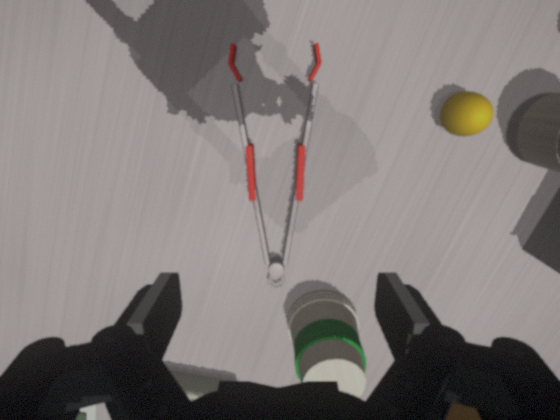

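Handle confirmed home: sleeve at 47 mm high, about 102 mm out. The tongs lie centred under the camera, with grips at (250,171) and (300,171). Before descending I check how far the fingertips reach.

```bash
python3 - <<'E'
from h import *
z=np.load('w2.npz');P={k:z[k].item() if z[k].ndim==0 else z[k] for k in ['fov_y','cx','cy','k1','R','t']}
uv,X=cloud(P,z['d']);m=(z['d'][uv[:,1],uv[:,0]]<300)&(X[:,2]>200);X=X[m];print('shut',303.2-np.percentile(X[:,2],[0,.5,1,3]))
s=env.state();im,d,p=grab('wrist');uv,X=cloud(p,d);m=(d[uv[:,1],uv[:,0]]<300)&(X[:,2]>200);X=X[m];print('open',s['eef_pos'][2]-np.percentile(X[:,2],[0,.5,1,3]),s['width'])
q=s['eef_rot'];th=2*np.arctan2(q[2],q[1]);ty=np.array([np.sin(th),-np.cos(th)]);tx=np.array([np.cos(th),np.sin(th)])
L=X[X[:,2]<X[:,2].min()+8];r=(L[:,:2]-s['eef_pos'][:2]);print('y',np.percentile(r@ty,[1,99]),'x',np.percentile(r@tx,[1,99]))
E
```

```text
shut [69.26953679 64.00138536 60.90628349 50.13184544]
open [61.08940212 56.78449841 54.79532614 49.05692011] 84.99015670825203
y [-49.76304911  48.31991913] x [-10.79017468  11.17090477]
```

Emit:
{"name": "arm_command", "arguments": {
  "increments": [
    [[0.27,-0.38,4,0,8.5],[0,0,5,0,8.5],[0,0,5,0,8.5],[0,0,4,0,8.5],[0,0,2,0,8.5],[0,0,1,0,8.5],[0,0,0,0,8.5]]
  ]
}}

```text
time: 8.12
eef_pos: [506.6, -243.8, 92.7]
eef_rot: [0.0, 0.578, 0.816, 0.0]
ft_force: [0.5, -0.4, -0.3]
width: 85.0
finger_force: 0.0
```

```bash
python3 - <<'E'
from h import *
s=env.state();im,d,p=grab('wrist');cv2.imwrite('pics/w4.png',im)
q=s['eef_rot'];th=2*np.arctan2(q[2],q[1]);tx=np.array([np.cos(th),np.sin(th)]);ty=np.array([tx[1],-tx[0]]);o=s['eef_pos'][:2]
hsv=cv2.cvtColor(im,cv2.COLOR_BGR2HSV).astype(int);H,S,V=[hsv[...,i] for i in range(3)]
m=(((H<8)|(H>172))&(S>140)&(V>50)).astype(np.uint8)
k,l,st,ce=cv2.connectedComponentsWithStats(m,connectivity=8)
for i in range(1,k):
    if st[i,4]>40:
        X=onplane(p,ce[i],18)[0];print(ce[i].round(1),st[i],X.round(1),'tool',((X[:2]-o)@tx).round(1),((X[:2]-o)@ty).round(1))
print(s['eef_pos'],th)
E
```

```text
[177.9  31.6] [ 161    0   41   70 1291] [ 435.1 -159.1   18. ] tool 103.7 -39.2
[381.5  33.4] [363   0  33  68 725] [ 508.9 -133.7   18. ] tool 103.0 38.8
[224.4 265.5] [ 211  207   25  122 1875] [ 480.6 -249.    18. ] tool 3.7 -26.2
[333.4 265.2] [ 323  207   24  121 1910] [ 529.1 -231.8   18. ] tool 3.8 25.2
[ 506.61247534 -243.79611507   92.68462462] 1.910203417946862
```

Emit:
{"name": "arm_command", "arguments": {
  "increments": [
    [[0.3,0,1,0,8.5],[0,0,0.95,0,8.5],[0,0,0,0,7.0],[0,0,0,0,6.2],[0,0,0,0,5.35],[0,0,0,0,5.35],[0,0,0,0,5.35],[0,0,0,0,5.35]]
  ],
  "squeeze": 32
}}

```text
time: 9.18
eef_pos: [505.8, -241.3, 73.7]
eef_rot: [0.001, 0.578, 0.816, 0.0]
ft_force: [-0.7, 1.6, 6.4]
width: 53.6
finger_force: 9.2
```

Emit:
{"name": "arm_command", "arguments": {
  "increments": [
    [[0,0,-0.5,0,5.35],[0,0,-1.5,0,5.35],[0,0,-3,0,5.35],[0,0,-4,0,5.35],[0,0,-4,0,5.35],[0,0,-2,0,5.35],[0,0,0,0,5.35]]
  ]
}}

```text
time: 10.05
eef_pos: [505.6, -241.3, 224.1]
eef_rot: [0.002, 0.578, 0.816, 0.0]
ft_force: [0.4, 0.0, -0.9]
width: 53.6
finger_force: 8.1
```

```bash
cat > tg.py <<'E'
from h import *
s=env.state();im,d,p=grab('wrist');cv2.imwrite('pics/w5.png',im);np.savez('w5.npz',im=im,d=d,**p)
q=s['eef_rot'];th=2*np.arctan2(q[2],q[1]);tx=np.array([np.cos(th),np.sin(th)]);ty=np.array([tx[1],-tx[0]]);o=s['eef_pos']
hsv=cv2.cvtColor(im,cv2.COLOR_BGR2HSV).astype(int);H,S,V=[hsv[...,i] for i in range(3)]
m=(((H<8)|(H>172))&(S>140)&(V>50)&(d>0)&(d<330)).astype(np.uint8)
k,l,st,ce=cv2.connectedComponentsWithStats(m,connectivity=8)
for i in range(1,k):
    if st[i,4]>150:
        v,u=np.nonzero(l==i);X=deproj(p,np.c_[u,v],d[v,u])-o
        top=X[:,2]>np.percentile(X[:,2],80)-3
        print(ce[i].round(1),st[i],'tool x',np.percentile(X[:,:2]@tx,[2,50,98]).round(1),'y',np.percentile(X[:,:2]@ty,[2,50,98]).round(1),'z',np.percentile(X[:,2],[5,50,95]).round(1))
m=(H<15)&(S>80)&(S<225)&(V>30)&(d>0);v,u=np.nonzero(m);X=deproj(p,np.c_[u,v],d[v,u]);n=(np.linalg.norm(X[:,:2]-[576,24],axis=1)<40)&(X[:,2]>50)&(X[:,2]<105)
if n.sum()>50:
    B=X[n];t=B[B[:,2]>np.percentile(B[:,2],97)-6];print('egg',n.sum(),t.mean(0).round(1))
print(o.round(1),th,s['time'],s['width'],s['finger_force'],s['ft_force'].round(1))
E
python3 tg.py
```

```text
[180.6  34.4] [ 161    0   46   76 1630] tool x [ 87.8 100.5 111.2] y [-38.5 -34.4 -28.3] z [-68.9 -55.4 -53.6]
[375.2  35.4] [356   0  35  73 866] tool x [ 88.4  99.2 109.4] y [26.1 31.6 35.3] z [-55.8 -54.4 -53.3]
[224.9 300.1] [ 213  240   25  122 2105] tool x [-32.6  -2.1  23.5] y [-27.1 -23.2 -19.8] z [-56.  -54.5 -53.6]
[331.4 301. ] [ 319  241   25  121 2127] tool x [-32.6  -2.6  23.6] y [18.1 21.7 25.6] z [-55.5 -54.4 -53.5]
[ 505.6 -241.3  224.1] 1.9097638933584613 10.05 53.611475793462596 8.082155339370729 [ 0.4  0.  -0.9]
```

View pics/w5.png

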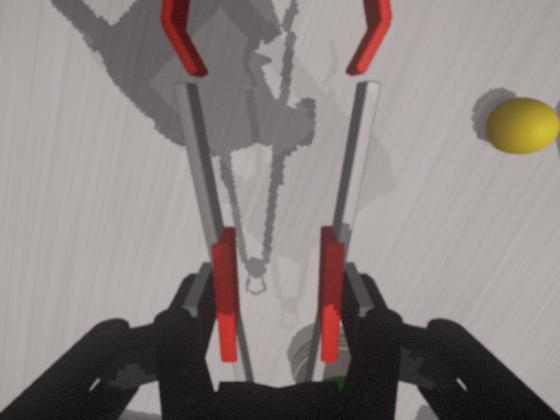

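Emit:
{"name": "arm_command", "arguments": {
  "increments": [
    [[0,0,0,0.13,5.35],[0,0,0,0.12,5.35],[2,1.2,0,0,5.35],[3,1.9,0,0,5.35],[3,1.9,0,0,5.35],[3,1.9,0,0,5.35],[2.7,1.7,0,0,5.35],[1.5,0.9,0,0,5.35],[0,0,0,0,5.35],[0,0,0,0,5.35]]
  ]
}}

```text
time: 11.35
eef_pos: [585.9, -82.0, 221.8]
eef_rot: [-0.0, 0.675, 0.738, -0.001]
ft_force: [0.2, 0.2, -1.1]
width: 53.8
finger_force: 8.1
```

```bash
python3 tg.py; python3 - <<'E'
from h import *
# second view of the egg: scene camera, plus wrist ellipsoid-outline centroid
z=np.load('w5.npz');s=env.state();q=s['eef_rot'];th=2*np.arctan2(q[2],q[1]);tx=np.array([np.cos(th),np.sin(th)]);ty=np.array([tx[1],-tx[0]])
P={k:z[k].item() if z[k].ndim==0 else z[k] for k in ['fov_y','cx','cy','k1','R','t']}
im=z['im'];d=z['d'];hsv=cv2.cvtColor(im,cv2.COLOR_BGR2HSV);H,S,V=[hsv[...,i].astype(int) for i in range(3)]
uv,X=cloud(P,d);near=(np.linalg.norm(X[:,:2]-[576.6,24],axis=1)<35)&(X[:,2]>58)&(X[:,2]<103);B=X[near]
# near-egg points: sphere-ish fit -> circle per height band
for lo,hi in((60,75),(75,88),(88,94)):
    b=B[(B[:,2]>lo)&(B[:,2]<hi)]
    if len(b)>40:
        c=np.linalg.lstsq(np.c_[2*b[:,:2],np.ones(len(b))],(b[:,:2]**2).sum(1),rcond=None)[0];e=c[:2]-s['eef_pos'][:2];print(lo,len(b),c[:2].round(1),np.sqrt(c[2]+c[:2]@c[:2]).round(1),'tool',(e@tx).round(1),(e@ty).round(1))
cv2.imwrite('pics/w5.png',im)
E
```

```text
[180.6  34.7] [ 159    0   50   77 1873] tool x [ 87.6 100.8 129.7] y [-86.2 -34.5 -28.4] z [-72.4 -55.1 -52.9]
[371.6  34.7] [ 348    0   44   75 1681] tool x [ 88.  100.3 112.3] y [25.5 31.2 35.9] z [-70.1 -54.9 -52.9]
[331.4 299.1] [ 320  240   24  121 2083] tool x [-32.3  -1.4  23.7] y [18.  21.6 25.4] z [-55.7 -54.6 -53.6]
[224.7 299.6] [ 213  242   25  119 2029] tool x [-32.6  -1.5  23.2] y [-27.2 -23.3 -19.9] z [-55.7 -54.5 -53.6]
egg 4399 [576.7  24.   93.7]
[585.9 -82.  221.8] 1.6591000267255709 11.35 53.84264901202952 8.096989194193611 [ 0.2  0.2 -1.1]
60 335 [576.8  23.8] 20.7 tool 106.4 0.3
75 1650 [576.9  23.8] 17.3 tool 106.4 0.3
88 1598 [576.8  24. ] 11.7 tool 106.6 0.3
```

View pics/w5.png

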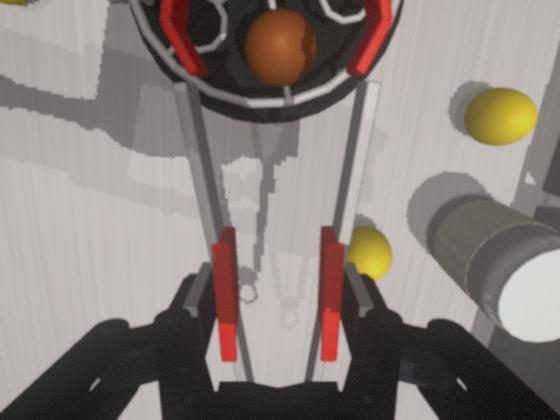

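The brown egg, at (280,47), sits centred between the tongs' heads. The yellow egg at (365,253) and the tin are clear. I descend.

Emit:
{"name": "arm_command", "arguments": {
  "increments": [
    [[0,0.13,1.5,0,5.35],[0,0,2.5,0,5.35],[0,0,2,0,5.35],[0,0,1.2,0,5.35],[0,0,1.2,0,5.35],[0,0,1,0,5.35],[0,0,0,0,5.35],[0,0,0,0,5.35]]
  ]
}}

```text
time: 12.4
eef_pos: [587.9, -81.1, 129.0]
eef_rot: [0.0, 0.675, 0.738, 0.0]
ft_force: [0.3, 0.3, -1.2]
width: 53.9
finger_force: 8.1
```

```bash
python3 tg.py
```

```text
[181.   35.8] [ 159    0   49   78 1932] tool x [ 87.5 100.2 112.8] y [-56.6 -34.4 -28.2] z [-125.   -55.3  -53. ]
[371.8  33.5] [ 346    0   48   75 1772] tool x [ 88.2 101.  112.5] y [25.6 31.5 53.3] z [-71.7 -54.9 -52.8]
[224.9 299.6] [ 213  241   25  120 2065] tool x [-32.4  -1.8  23.4] y [-26.9 -23.2 -19.7] z [-55.9 -54.5 -53.6]
[331.1 298.7] [ 320  240   24  121 2128] tool x [-32.2  -1.1  23.8] y [18.  21.6 25.5] z [-55.6 -54.5 -53.5]
egg 12007 [577.6  18.2  93.2]
[587.9 -81.1 129. ] 1.6598554264008898 12.4 53.88843393476332 8.096923093405621 [ 0.3  0.3 -1.2]
```

Emit:
{"name": "arm_command", "arguments": {
  "increments": [
    [[0,0,0.15,0,5.35],[0,0,0,0,5.0],[0,0,0,0,4.7],[0,0,0,0,4.4],[0,0,0,0,4.1],[0,0,0,0,3.5],[0,0,0,0,3.5],[0,0,0,0,3.5]]
  ],
  "squeeze": 34
}}

```text
time: 13.45
eef_pos: [587.7, -81.1, 126.9]
eef_rot: [0.0, 0.675, 0.738, 0.0]
ft_force: [1.1, -1.0, -1.0]
width: 40.9
finger_force: 35.5
```

Emit:
{"name": "arm_command", "arguments": {
  "increments": [
    [[0,0,-0.3,0,3.5],[0,0,-0.7,0,3.5],[0,0,-1,0,3.5],[0,0,0,0,3.5]]
  ]
}}

```text
time: 13.95
eef_pos: [588.2, -81.2, 148.7]
eef_rot: [0.001, 0.675, 0.738, 0.001]
ft_force: [-0.4, 0.1, -1.8]
width: 41.2
finger_force: 35.5
```

```bash
python3 tg.py; python3 - <<'E'
from h import *
im,d,p=grab('side');a=im[150:270,200:360];b=cv2.imread('pics/w5.png')[:240,120:440]
cv2.imwrite('pics/c3.png',np.vstack([cv2.resize(a,(400,300)),cv2.resize(b,(400,300))]))
E
```

```text
[211.7  38.8] [ 194    0   42   78 1345] tool x [ 87.5  99.1 110.2] y [-43.  -23.8 -18. ] z [-144.3  -57.6  -56.1]
[340.1  37. ] [ 318    0   40   76 1316] tool x [ 87.8  99.6 122.7] y [15.2 20.9 43.2] z [-144.8  -57.5  -56.1]
[317.1 296.7] [ 307  236   21  122 1995] tool x [-32.2  -1.5  23.6] y [11.9 16.  20.2] z [-57.7 -56.6 -55.6]
[238.6 297.6] [ 229  239   20  120 1990] tool x [-32.7  -2.   23.2] y [-21.6 -17.6 -13.7] z [-57.9 -56.7 -55.8]
egg 5325 [578.2  12.7 102.1]
[588.2 -81.2 148.7] 1.6598255859419269 13.95 41.16923537485914 35.483603992093435 [-0.4  0.1 -1.8]
```

View pics/c3.png

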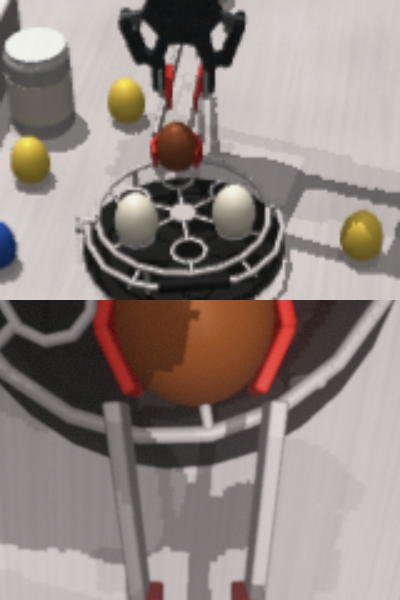

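The brown egg, at (178,147) in the upper crop, is gripped between the heads and clear of its ring. Both white eggs are still in theirs. I lift on.

Emit:
{"name": "arm_command", "arguments": {
  "increments": [
    [[0,0,-0.7,0,3.5],[0,0,-1.5,0,3.5],[0,0,-2,0,3.5],[0,0,-2,0,3.5],[0,0,-1.5,0,3.5],[0,0,-0.9,0,3.5],[0,0,-0.4,0,3.5],[0,0,0,0,3.5],[0,0,0,0,3.5],[0,0,0,0,3.5]]
  ]
}}

```text
time: 15.3
eef_pos: [587.4, -81.0, 236.2]
eef_rot: [-0.001, 0.675, 0.738, -0.0]
ft_force: [-0.6, 0.2, -1.5]
width: 41.6
finger_force: 35.5
```

```bash
python3 - <<'E'
from h import *
for n in ['side','scene']:
    im,d,p=grab(n);uv,X=cloud(p,d);hsv=cv2.cvtColor(im,cv2.COLOR_BGR2HSV)[uv[:,1],uv[:,0]].astype(int);H,S,V=hsv.T
    near=np.linalg.norm(X[:,:2]-[577,24],axis=1)<60
    m=near&(H>=5)&(H<15)&(S>80)&(V>30)&(X[:,2]>110)&(X[:,2]<230);print(n,m.sum(),X[m].mean(0).round(1),np.percentile(X[m,2],[2,98]).round(1))
    for c in([507.7,93.1],[600.5,118.3]):
        w=(np.linalg.norm(X[:,:2]-c,axis=1)<30)&(S<70)&(V>90)&(X[:,2]>85)&(X[:,2]<103);print('white',w.sum(),X[w].mean(0).round(1) if w.sum() else '')
s=env.state();print(s['time'],s['eef_pos'].round(1),s['width'],s['finger_force'],s['ft_force'].round(1))
E
python3 sl.py
```

```text
side 270 [574.4  40.2 184.4] [160.6 202.5]
white 90 [507.3 100.9  90.5]
white 89 [600.5 126.4  90.4]
scene 230 [583.8  17.8 192.9] [173.  206.5]
white 103 [511.1  89.8  92.3]
white 116 [604.4 114.8  92.3]
15.4 [587.5 -81.  236.4] 41.23124534034738 35.52875247758891 [-0.  -0.3 -2.1]
side 185 106.41660214120326 [40.67565943 47.3664709  51.8251265 ]
scene 112 97.82003889460195 [43.75202118 50.2236961  54.14514413]
15.5 [-0.1  0.  -1.4] [587.55219139 -81.06376651 236.68894643]
```

```bash
python3 -c "
from plant import env
print(env.sign_off())"
```

```text
the job is handed in; nothing more can be done
None
```

The job is handed in at about 15.5 s: the handle was swung home first, and the brown egg is now held still in the tongs with its lower end about 10 cm above the rack deck; both white eggs are still in their rings.

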